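Zero the kitchen scale with the push stick

ROBOT

A 6-joint arm with a two-finger parallel gripper is mounted at the origin on the work surface. World frame = base frame: x ahead of the robot, y to its left, z up, the work surface at z = 0. Lengths are in m, angles in rad, forces in N, time in s.
With the tool pointing down it reaches from about 0.275 to 0.725 m from the base axis. Payload 15.9 kg.
Tool frame: the origin (TCP) lies midway between the tips of the shut fingers; the grasp point (between the pads) lies 19 mm behind it; z points along the fingers, y is the line along which they close (so a half turn about z gives the same grasp; the last joint's range is limited). The gripper opens to 85 mm and grips with 20 to 120 N. Pads are 22 mm wide; open, the fingers measure 114 mm over their backs; the gripper's body (76 mm by 85 mm) begins 54 mm behind the grasp point. The pads swing forward as they close: fully open they stand 13 mm farther back than shut.
Start: joints at [-1.238, 0.213, -0.034, 1.323, 0, 1.571], TCP at [0.163, -0.473, 0.231] pointing down, gripper open.
Joint ranges: [-2.98, 2.98], [-0.74, 1.72], [-1.14, 1.35], [-2.1, 2.04], [-1.57, 1.44], [-3.14, 3.14]. Speed limits (rad/s): [1.89, 1.89, 2.39, 2.57, 3.14, 3.14].

INTERFACE

Orientations are given as a 3x3 rotation matrix whose columns are the frame's x, y, z axes.
In Python, from workcell import arm gives the robot as it stands.
- The arm moves only by the tool step_arm, never from a script. Its argument "rows" is a list that holds one entry, the list of rows, each a list of 7 numbers: the opening, from 0 (shut) to 1 (fully open), then the shift along the world's x, y, z in m, then the turn, a rotation vector about the world's x, y, z in degrees. In form: [[[gripper, tx, ty, tz, ax, ay, az], ...]]. A call has 1 to 10 rows; each row shifts and turns the commanded pose from where the row before left it; what a row does not reach is not made up. A row lasts 1/12 s, in which the tool goes at most 41.7 mm and 7.16 degrees, less where a joint would pass 70% of its speed; a pose out of reach is approached as far as the arm can. A call is refused whole if a number of a shift passes 0.0417 or a number of a turn 7.16, either way. A call with a gripper value outside its range is refused whole. The fingers move at their own pace and stop on an object; "newtons" is the grip in N (left out, the last holds). Time passes only in rows, so rows that do not move let the fingers close. It gives the time, the measured TCP pose, the force, the opening and the grip force at its end, in the units of the state.
- arm.read_state(): the state, without advancing time (a new reading comes with each control period).
- arm.snapshot(name): name is "side" or "top" or "wrist"; returns a dict with "frame" (384x512x3 uint8, red, green, blue), "fx", "fy", "cx", "cy" (pixels), "R" (3x3) and "t" (3): a world point X has camera coordinates R X + t. Camera axes: x right, y down, z forward; pixel columns grow to the right and rows downward; lengths in m; the calibration is good to about 2 mm. The wrist camera is an equidistant fisheye: a pixel r from the principal point sees the ray r / f radians off the axis. A picture is of the moment at which its call begins. There is no depth.
- arm.close_job(): hands the job in; it is judged then, once.
The state is a dict: "time": time; "q": joint angles; "qvel": joint speeds; "joint_torque": joint torques, N m; "ee_pos": TCP position; "tool_rot": TCP orientation; "ft_force": force on the tool from outside, world axes, zero at the start; "wrist_torque": the same for the moment, N m; "grip_width": opening from 0.0 (shut) to 1.0 (fully open); "gripper_force": force on a finger pad.
Only numpy, scipy, OpenCV 4.12 (cv2) and the standard library are available. Lean on these libraries where they do the work, as an engineer would, in place of code of your own. Each camera call takes 0.05 s, during which the arm holds its last target. There are 200 camera calls.

TASK

The empty bowl is on the kitchen scale: take the push stick (the wooden handle with a round collar and a thin steel pin) out of its wooden stand and, with its pin, press the scale's round recessed zero button fully down and hold it there for about a second. Then put the stick back in its stand, upright with its collar sitting on the stand, and let go; keep the fingers off the button, and do not shift the bowl, the jam jar or the muddler or knock them over.

Things in the scene. Friction and masses are not known exactly. Their poses are not given: they have to be found in the camera images.
- stick_grip (a point): centre of the push stick's handle; z up along the stick (loose, 90 g, starts upright in the stand). Handle: light-wood round bar 24 mm across, reaching 40 mm above and below this point; grip it here from above, any yaw. Below it a round collar 52 mm across, 8 mm thick, its underside 48 mm below this point; then a steel pin 8 mm across, 45 mm long, its flat tip 93 mm below this point.
- stand_top (a point): centre of the round hole in the top face of the push stick's stand, a fixed dark-wood block 70 x 70 mm, 55 mm high; z up. Hole 26 mm across, 50 mm deep: the stick's pin goes into it and the collar rests flat on the top face. The stick starts within 5 mm of the hole's centre.
- zero_top (a point): centre of the zero button's top face (moves with it; z up): grey disc 24 mm across in a round recess 26 mm across, on the fixed white kitchen scale (220 x 170 x 34 mm). At rest 26 mm above the table, 8 mm below the scale's top. It is on the strip with the display, at the edge away from the robot; the raised rectangular pad at the strip's other end, 113 mm away, is fixed, not the button.
- zero (a joint): travel of the zero button in m: 0 released, 0.005 fully down. It springs back; it starts to move at about 1.2 N and is fully down at 4 N.
- bowl: white porcelain bowl 120 mm across and 45 mm high, standing loose on the scale's round steel weighing plate, whose top is 40 mm above the table; its axis is about 123 mm from the button. Origin: centre of its underside, z up. Stays where it is.
- jar: closed jam jar, 68 mm across and 85 mm high, loose on the table. Origin: centre of its underside, z up. Stays where it is.
- muddler: light-wood muddler, upright and loose on the table, 150 mm high, with a round foot 46 mm across and a handle 26 mm across; no collar or pin, and its foot is too broad for the recess. Origin: centre of its underside, z up. Stays where it is.

How it is judged:
On the way:
1. the stick presses the zero button fully down (at least 4 of its 5 mm) for half a second (value of joint zero above 0.004 m and contact force between stick and zero above 1 N), for 0.5 s.
At the end, for the whole second after the job is handed in: the zero button is released (less than 1 mm down), and the push stick is at rest in its stand: upright within 7 degrees, its axis within 15 mm of the hole's, its collar sitting on the stand's top (height within 4 mm) (value of joint zero below 0.001 m and horizontal distance between stick_grip and stand_top below 0.015 m and z of stick_grip in the frame of stand_top between 0.044 and 0.052 m and angle between stick_grip's own z axis and vertical below 0.12 rad and linear speed of stick below 0.02 m/s); the robot touches nothing.
It fails at once if a finger or the arm touches the zero button (contact force between any of the fingers, the arm and zero above 0.5 N).
It fails at once if the bowl is shifted more than 30 mm or tipped more than 17 degrees (distance of bowl from where it was at the start of the episode above 0.03 m or angle between bowl's own z axis and vertical above 0.3 rad).
It fails at once if the jar is shifted more than 30 mm or tipped more than 17 degrees (distance of jar from where it was at the start of the episode above 0.03 m or angle between jar's own z axis and vertical above 0.3 rad).
It fails at once if the muddler is shifted more than 30 mm or tipped more than 17 degrees (distance of muddler from where it was at the start of the episode above 0.03 m or angle between muddler's own z axis and vertical above 0.3 rad).
It also fails if it takes over 48 s, if anything falls off the work surface, if the arm or the gripper's body presses on something with over 40 N, if the wrist force passes 120 N, or if a joint passes its speed limit or range.

## Working session

There is one attempt and no reset: what is moved stays moved. The work goes in short steps, Python scripts to look and compute and a tool call to move; the robot and the scene stay as the last step left them, time stands still between calls to the robot, and variables do not carry over. Pictures are saved under pics/ and viewed, at most 10 in all, crops included, and the job is handed in when it is done.

Besides the shell and the picture viewer there is one more tool, called after "Emit:" as name(argument=value, ...), one argument or row to a line, values as JSON. step_arm: Moves the arm, as the interface text tells. Its arguments: {"type":"object","properties":{"rows":{"type":"array"},"newtons":{"type":"number"}},"required":["rows"]}

```bash
mkdir -p pics; cat > h.py <<'E'
from workcell import arm
import cv2, numpy as np
def snap(n,f):
    s=arm.snapshot(n); cv2.imwrite(f'pics/{f}.png',cv2.cvtColor(s['frame'],cv2.COLOR_RGB2BGR))
    np.savez(f'pics/{f}.npz',**s); return s
def hit(f,u,v,z,wrist=False):
    s=np.load(f'pics/{f}.npz'); x=(u-s['cx'])/s['fx']; y=(v-s['cy'])/s['fy']
    if wrist:
        r=np.hypot(x,y); k=np.sin(r)/r if r else 1; d=np.array([x*k,y*k,np.cos(r)])
    else: d=np.array([x,y,1.])
    R=s['R'];c=-R.T@s['t'];d=R.T@d
    return c+d*(z-c[2])/d[2]
E
python3 - <<'E'
from h import *
a=snap('top','top0');b=snap('side','side0');
for s in(a,b):print(s['fx'],s['cx'],s['cy'],-s['R'].T@s['t'],s['R'][2])
E
```

```text
493.7751231417664 260.0808157323261 183.31628948755414 [0.40323026 0.0493134  0.9687252 ] [ 0.14494784  0.03352742 -0.98887109]
470.84043099591656 259.1107611284044 190.6978287611141 [ 0.47506986 -0.59083124  0.76214483] [ 0.05386351  0.7073403  -0.704818  ]
```

View pics/top0.png

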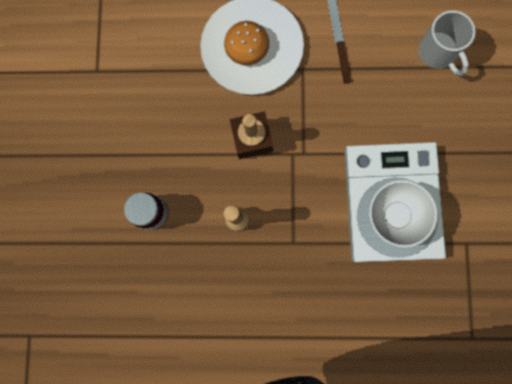

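View pics/side0.png

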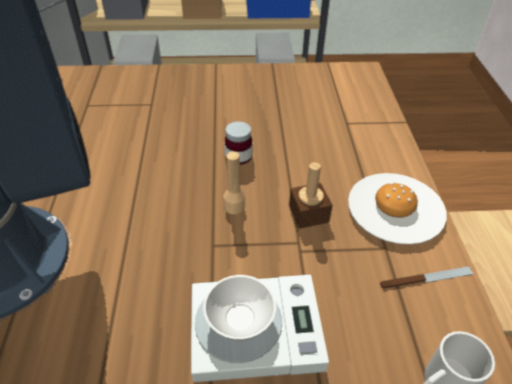

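The top view shows the stick in its stand at about (251,133), the round button at (363,161), the pad at (423,158), the bowl at (403,212), the muddler at (235,217) and the jar at (146,210). The side view agrees, with the button at (297,290) and the stick's top at (315,167).

```bash
python3 - <<'E'
from h import *
a=cv2.imread('pics/top0.png');b=cv2.imread('pics/side0.png')
f=lambda i,u,v,r:cv2.resize(i[v-r:v+r,u-r:u+r],(390,290) if 0 else (300,300),interpolation=cv2.INTER_CUBIC)
cv2.imwrite('pics/c1.png',np.vstack([np.hstack([f(a,250,130,30),f(a,363,161,15)]),np.hstack([f(b,312,195,40),f(b,297,290,15)])]))
for n,p in dict(top=[(249,119,.143+0),(251,135,.055),(363,161,.026),(423,158,.034),(403,212,.085),(232,212,.15),(146,210,.085)],side=[(315,167,.143),(297,290,.026),(309,346,.034),(233,157,.15)]).items():
  for q in p: print(n,q,hit(n+'0',*q).round(4))
E
```

```text
top (249, 119, 0.143) [0.6365 0.0965 0.143 ]
top (251, 135, 0.055) [0.63   0.0976 0.055 ]
top (363, 161, 0.026) [ 0.5841 -0.1174  0.026 ]
top (423, 158, 0.034) [ 0.5876 -0.2299  0.034 ]
top (403, 212, 0.085) [ 0.4801 -0.1749  0.085 ]
top (232, 212, 0.15) [0.4752 0.1239 0.15  ]
top (146, 210, 0.085) [0.4849 0.2858 0.085 ]
side (315, 167, 0.143) [0.6364 0.0924 0.143 ]
side (297, 290, 0.026) [ 0.5859 -0.1126  0.026 ]
side (309, 346, 0.034) [ 0.5921 -0.2264  0.034 ]
side (233, 157, 0.15) [0.4755 0.1202 0.15  ]
```

View pics/c1.png

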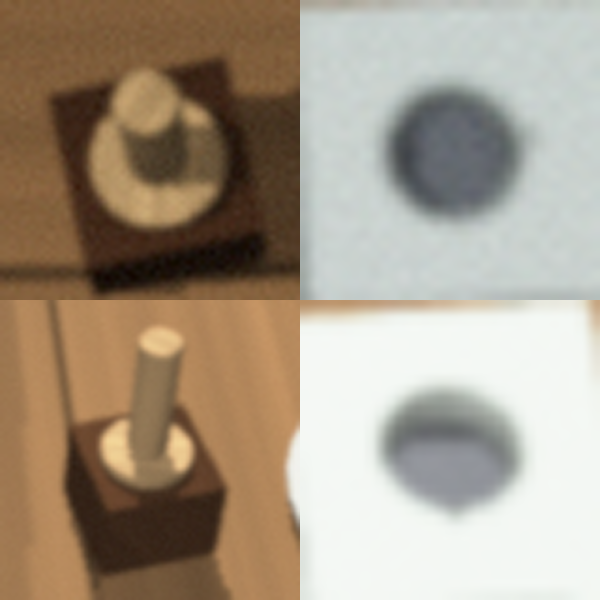

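Emit:
step_arm(
  rows=[
    [[1,0.0235,0.028,0,0,0,0],[1,0.0235,0.028,0,0,0,0],[1,0.0235,0.028,0,0,0,0],[1,0.0235,0.028,0,0,0,0],[1,0.0235,0.028,0,0,0,0],[1,0.0235,0.028,0,0,0,0],[1,0.0235,0.028,0,0,0,0],[1,0.0235,0.028,0,0,0,0],[1,0.0235,0.028,0,0,0,0],[1,0.0235,0.028,0,0,0,0]],
  ],
  newtons=40,
)

```text
time: 0.93
ee_pos: [0.399, -0.1908, 0.2312]
tool_rot: [[0.945, 0.327, -0.0], [0.327, -0.945, 0.0], [-0.0, -0.0, -1.0]]
ft_force: [1.1, -1.6, 0.6]
grip_width: 1.0
gripper_force: 0.0
```

```bash
python3 - <<'E'
from h import *
s=arm.read_state(); print(s['time'],s['q'],s['ee_pos'],s['tool_rot'],s['ft_force'])
snap('wrist','w0')
E
```

```text
0.9333 [-4.46078256e-01  9.45416974e-02 -1.75121952e-01  1.30126102e+00
 -4.48978775e-05  2.36273005e+00] [ 0.39901942 -0.1908377   0.23123194] [[ 9.45136419e-01  3.26675881e-01 -1.35151076e-04]
 [ 3.26675886e-01 -9.45136427e-01  1.48650771e-05]
 [-1.22880143e-04 -5.82001234e-05 -9.99999991e-01]] [ 1.1036471  -1.56719412  0.6251271 ]
```

Emit:
step_arm(
  rows=[
    [[1,0.0237,0.0285,0,0,0,3],[1,0.0237,0.0285,0,0,0,3],[1,0.0237,0.0285,0,0,0,3],[1,0.0237,0.0285,0,0,0,3],[1,0.0237,0.0285,0,0,0,3],[1,0.0237,0.0285,0,0,0,3],[1,0.0237,0.0285,0,0,0,3],[1,0.0237,0.0285,0,0,0,3],[1,0.0237,0.0285,0,0,0,3],[1,0.0237,0.0285,0,0,0,3]],
  ],
)

```text
time: 1.82
ee_pos: [0.636, 0.0941, 0.2309]
tool_rot: [[0.653, 0.757, -0.001], [0.757, -0.653, -0.0], [-0.0, -0.0, -1.0]]
ft_force: [0.5, -0.4, 0.9]
grip_width: 0.999
gripper_force: 0.0
```

```bash
python3 - <<'E'
from h import *
s=arm.read_state(); print(s['time'],s['q'],s['ee_pos'])
w=snap('wrist','w1'); print(w['fx'],w['cx'],w['cy'])
a=cv2.imread('pics/w0.png');b=cv2.imread('pics/w1.png')
cv2.imwrite('pics/w01.png',cv2.resize(np.hstack([a,b]),(800,300)))
E
```

```text
1.8167 [ 1.46862734e-01  5.29028399e-01  4.19916300e-01  1.46222304e+00
 -2.62411114e-05  2.42922784e+00] [0.63600997 0.09407518 0.23087193]
297.3186396354542 258.88137802764965 194.91012663965395
```

View pics/w01.png

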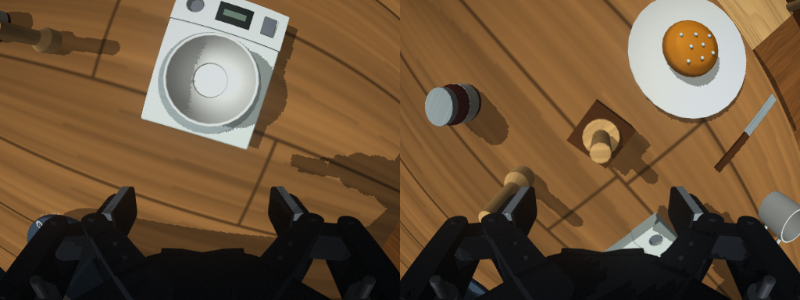

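The left wrist picture shows the button at about full-size pixel (250,6). The right one shows the stick's top at about (255,196), with its collar at (257,172).

```bash
python3 - <<'E'
from h import *
for q in [(255,196,.143),(257,172,.063)]: print(hit('w1',*q,True).round(4))
print(hit('w0',250,6,.03,True).round(4))
a=cv2.imread('pics/w1.png')[130:240,190:330];b=cv2.imread('pics/w0.png')[0:30,220:280]
cv2.imwrite('pics/w1c.png',np.vstack([cv2.resize(a,(420,330),interpolation=2),cv2.resize(b,(420,210),interpolation=2)]))
E
```

```text
[0.6353 0.0982 0.143 ]
[0.639  0.1007 0.063 ]
[ 0.5842 -0.1159  0.03  ]
```

View pics/w1c.png

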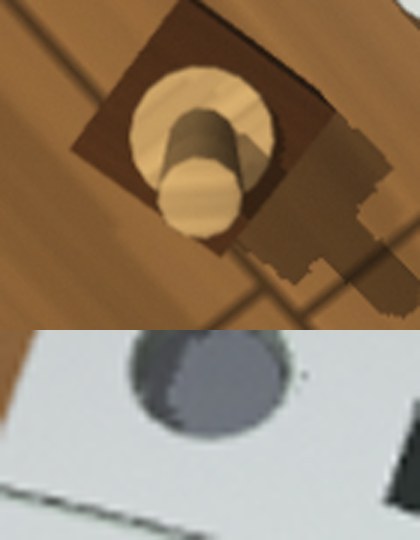

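The enlarged crop puts the stick's top at (257,195.7), the collar at (257.3,175.7), the stand's top centre at (258,172.5) and the recess centre at (250,4).

```bash
python3 - <<'E'
from h import *
for q in [(257,195.7,.143),(257.3,175.7,.063),(258.2,172.5,.055)]: print(hit('w1',*q,True).round(4))
print(hit('w0',250.1,4,.034,True).round(4))
for q in [('top0',251.4,132,.063),('top0',251.4,133.6,.055),('top0',363.3,161.2,.034),('side0',297,290,.034),('side0',312-40+150/3.75,195-40+152/3.75,.063)]: print(q[0],hit(*q).round(4))
E
```

```text
[0.6367 0.0973 0.143 ]
[0.6366 0.0974 0.063 ]
[0.6385 0.0983 0.055 ]
[ 0.5853 -0.1158  0.034 ]
top0 [0.6338 0.0964 0.063 ]
top0 [0.6327 0.0968 0.055 ]
top0 [ 0.5821 -0.1166  0.034 ]
side0 [ 0.5847 -0.1177  0.034 ]
side0 [0.6382 0.0922 0.063 ]
```

Emit:
step_arm(
  rows=[
    [[1,0,0.0025,-0.02,0,0,0],[1,0,0,-0.02,0,0,0],[1,0,0,-0.02,0,0,0],[1,0,0,-0.02,0,0,0],[1,0,0,-0.02,0,0,0],[1,0,0,-0.02,0,0,0],[1,0,0,-0.015,0,0,0],[1,0,0,-0.011,0,0,0],[1,0,0,0,0,0,0]],
  ],
)

```text
time: 2.62
ee_pos: [0.6339, 0.0946, 0.0828]
tool_rot: [[0.655, 0.755, -0.004], [0.755, -0.655, -0.001], [-0.003, -0.002, -1.0]]
ft_force: [0.5, 0.0, -1.9]
grip_width: 1.003
gripper_force: 0.0
```

Emit:
step_arm(
  rows=[
    [[0,0,0,0,0,0,0],[0,0,0,0,0,0,0],[0,0,0,0,0,0,0],[0,0,0,0,0,0,0],[0,0,0,0,0,0,0],[0,0,0,0,0,0,0],[0,0,0,0,0,0,0],[0,0,0,0,0,0,0],[0,0,0,0,0,0,0],[0,0,0,0,0,0,0]],
  ],
  newtons=50,
)

```text
time: 3.45
ee_pos: [0.6357, 0.095, 0.086]
tool_rot: [[0.655, 0.755, 0.001], [0.755, -0.655, 0.0], [0.001, 0.001, -1.0]]
ft_force: [-1.2, 0.3, 6.1]
grip_width: 0.268
gripper_force: 48.7
```

Emit:
step_arm(
  rows=[
    [[0,0,0,0.01,0,0,0],[0,0,0,0.015,0,0,0],[0,0,0,0.015,0,0,0],[0,0,0,0.015,0,0,0],[0,0,0,0.015,0,0,0],[0,0,0,0.015,0,0,0],[0,0,0,0.015,0,0,0],[0,0,0,0,0,0,0],[0,0,0,0,0,0,0]],
  ],
)

```text
time: 4.2
ee_pos: [0.6358, 0.095, 0.1861]
tool_rot: [[0.655, 0.755, 0.001], [0.755, -0.655, 0.0], [0.001, 0.001, -1.0]]
ft_force: [0.3, 1.2, -2.2]
grip_width: 0.272
gripper_force: 49.0
```

```bash
python3 - <<'E'
from h import *
print(arm.read_state()['ee_pos'])
snap('side','s2');snap('top','t2')
a=cv2.imread('pics/s2.png')[60:260,200:430];b=cv2.imread('pics/t2.png')[60:260,150:380]
cv2.imwrite('pics/st2.png',cv2.resize(np.hstack([a,b]),(800,348),interpolation=2))
E
```

```text
[0.63576817 0.09502096 0.18605167]
```

View pics/st2.png

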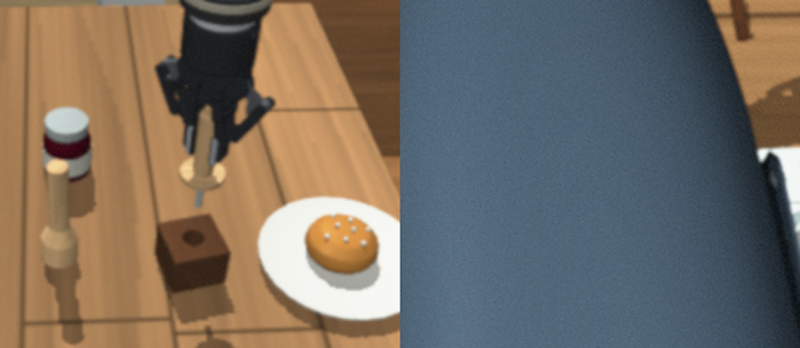

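The stick is out of the stand and upright. In the side view the hole is at (311,197) and the pin tip at (314,178). The arm covers the top view.

```bash
python3 - <<'E'
from h import *
print(hit('s2',200+193/1.739,60+238/1.739,.055),hit('s2',200+198/1.739,60+205/1.739,.112))
E
```

```text
[0.63741761 0.09618783 0.055     ] [0.63744756 0.09401385 0.112     ]
```

Emit:
step_arm(
  rows=[
    [[0,-0.005,-0.0212,0,0,0,0],[0,-0.005,-0.0212,0,0,0,0],[0,-0.005,-0.0212,0,0,0,0],[0,-0.005,-0.0212,0,0,0,0],[0,-0.005,-0.0212,0,0,0,0],[0,-0.005,-0.0212,0,0,0,0],[0,-0.005,-0.0212,0,0,0,0],[0,-0.005,-0.0212,0,0,0,0],[0,-0.005,-0.0212,0,0,0,0],[0,-0.005,-0.0212,0,0,0,0]],
  ],
)

```text
time: 5.13
ee_pos: [0.5844, -0.1179, 0.1843]
tool_rot: [[0.655, 0.756, -0.002], [0.756, -0.655, 0.0], [-0.001, -0.001, -1.0]]
ft_force: [0.7, -0.6, -0.6]
grip_width: 0.265
gripper_force: 49.0
```

Emit:
step_arm(
  rows=[
    [[0,0,0,0,0,0,0],[0,0,0,-0.02,0,0,0],[0,0,0,-0.02,0,0,0],[0,0,0,-0.016,0,0,0],[0,0,0,0,0,0,0],[0,0,0,0,0,0,0]],
  ],
)

```text
time: 5.63
ee_pos: [0.5845, -0.1166, 0.1285]
tool_rot: [[0.655, 0.756, -0.002], [0.756, -0.655, 0.0], [-0.001, -0.002, -1.0]]
ft_force: [0.6, -0.4, -0.1]
grip_width: 0.263
gripper_force: 49.1
```

```bash
python3 - <<'E'
from h import *
s=arm.read_state();print(s['ee_pos'],s['ft_force'])
snap('side','s3');snap('wrist','w3')
a=cv2.imread('pics/s3.png')[210:350,220:360]
cv2.imwrite('pics/s3c.png',cv2.resize(a,(560,560),interpolation=2))
E
```

```text
[ 0.58451376 -0.11661274  0.12849126] [ 0.63408743 -0.40653718 -0.07400905]
```

View pics/s3c.png

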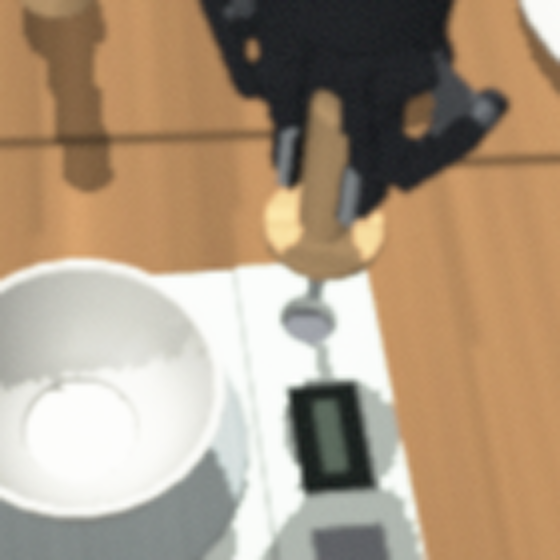

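The pin is above the recess. The tip is at about (298.5,284.5) and the recess centre at (297,290).

```bash
python3 - <<'E'
from h import *
print(hit('s3',297,290,.034),hit('s3',298.5,284.8,.0535))
E
```

```text
[ 0.58470427 -0.11774939  0.034     ] [ 0.58568497 -0.11974729  0.0535    ]
```

Emit:
step_arm(
  rows=[
    [[0,0,0.001,-0.01,0,0,0],[0,0,0,-0.01,0,0,0],[0,0,0,-0.006,0,0,0],[0,0,0,-0.002,0,0,0],[0,0,0,-0.002,0,0,0],[0,0,0,0,0,0,0],[0,0,0,0,0,0,0]],
  ],
)

```text
time: 6.32
ee_pos: [0.5853, -0.116, 0.0995]
tool_rot: [[0.655, 0.755, -0.0], [0.755, -0.655, 0.0], [0.0, -0.0, -1.0]]
ft_force: [-1.6, 1.3, 1.1]
grip_width: 0.27
gripper_force: 49.4
```

Emit:
step_arm(
  rows=[
    [[0,0,0,-0.002,0,0,0],[0,0,0,-0.001,0,0,0],[0,0,0,0,0,0,0],[0,0,0,0,0,0,0]],
  ],
)

```text
time: 6.65
ee_pos: [0.5857, -0.1161, 0.0968]
tool_rot: [[0.655, 0.755, 0.001], [0.755, -0.655, -0.0], [0.0, 0.001, -1.0]]
ft_force: [-1.5, 0.0, 6.0]
grip_width: 0.268
gripper_force: 50.1
```

Emit:
step_arm(
  rows=[
    [[0,0,0,-0.001,0,0,0],[0,0,0,-0.001,0,0,0],[0,0,0,0,0,0,0],[0,0,0,0,0,0,0]],
  ],
)

```text
time: 6.98
ee_pos: [0.5863, -0.1161, 0.0963]
tool_rot: [[0.655, 0.756, 0.003], [0.756, -0.655, -0.0], [0.002, 0.002, -1.0]]
ft_force: [-5.7, 2.0, 25.2]
grip_width: 0.267
gripper_force: 52.4
```

The force has jumped to 25 N, so the button is bottomed out. I'll hold it there for about a second.

Emit:
step_arm(
  rows=[
    [[0,0,0,0,0,0,0],[0,0,0,0,0,0,0],[0,0,0,0,0,0,0],[0,0,0,0,0,0,0],[0,0,0,0,0,0,0],[0,0,0,0,0,0,0],[0,0,0,0,0,0,0],[0,0,0,0,0,0,0],[0,0,0,0,0,0,0],[0,0,0,0,0,0,0]],
  ],
)

```text
time: 7.82
ee_pos: [0.5862, -0.1161, 0.0962]
tool_rot: [[0.655, 0.756, 0.003], [0.756, -0.655, -0.0], [0.002, 0.002, -1.0]]
ft_force: [-5.7, 2.2, 24.8]
grip_width: 0.263
gripper_force: 52.4
```

Emit:
step_arm(
  rows=[
    [[0,0,0,0,0,0,0],[0,0,0,0,0,0,0],[0,0,0,0.005,0,0,0],[0,0,0,0.01,0,0,0],[0,0,0,0.015,0,0,0],[0,0,0,0.02,0,0,0],[0,0,0,0.02,0,0,0],[0,0,0,0.02,0,0,0],[0,0,0,0,0,0,0],[0,0,0,0,0,0,0]],
  ],
)

```text
time: 8.65
ee_pos: [0.586, -0.1162, 0.1854]
tool_rot: [[0.655, 0.755, 0.002], [0.755, -0.655, -0.0], [0.001, 0.002, -1.0]]
ft_force: [-0.0, -0.2, -0.5]
grip_width: 0.269
gripper_force: 49.3
```

Emit:
step_arm(
  rows=[
    [[0,0.005,0.0213,0,0,0,0],[0,0.005,0.0213,0,0,0,0],[0,0.005,0.0213,0,0,0,0],[0,0.005,0.0213,0,0,0,0],[0,0.005,0.0213,0,0,0,0],[0,0.005,0.0213,0,0,0,0],[0,0.005,0.0213,0,0,0,0],[0,0.005,0.0213,0,0,0,0],[0,0.005,0.0213,0,0,0,0],[0,0.005,0.0213,0,0,0,0]],
  ],
)

```text
time: 9.48
ee_pos: [0.6349, 0.0979, 0.183]
tool_rot: [[0.655, 0.755, -0.002], [0.755, -0.655, -0.0], [-0.001, -0.001, -1.0]]
ft_force: [1.0, 0.0, -0.7]
grip_width: 0.265
gripper_force: 49.3
```

Emit:
step_arm(
  rows=[
    [[0,0,0,0,0,0,0],[0,0,0,-0.02,0,0,0],[0,0,0,-0.02,0,0,0],[0,0,0,0,0,0,0],[0,0,0,0,0,0,0]],
  ],
)

```text
time: 9.9
ee_pos: [0.6342, 0.0965, 0.1431]
tool_rot: [[0.655, 0.755, -0.003], [0.755, -0.655, -0.001], [-0.002, -0.002, -1.0]]
ft_force: [0.0, -0.6, -0.5]
grip_width: 0.272
gripper_force: 49.2
```

```bash
python3 - <<'E'
from h import *
s=arm.read_state();print(s['ee_pos'],s['ft_force'])
snap('side','s4')
a=cv2.imread('pics/s4.png')[130:250,250:370]
cv2.imwrite('pics/s4c.png',cv2.resize(a,(480,480),interpolation=2))
E
```

```text
[0.63421991 0.09648052 0.14313935] [ 3.82879531e-04 -5.97223217e-01 -4.50962444e-01]
```

View pics/s4c.png

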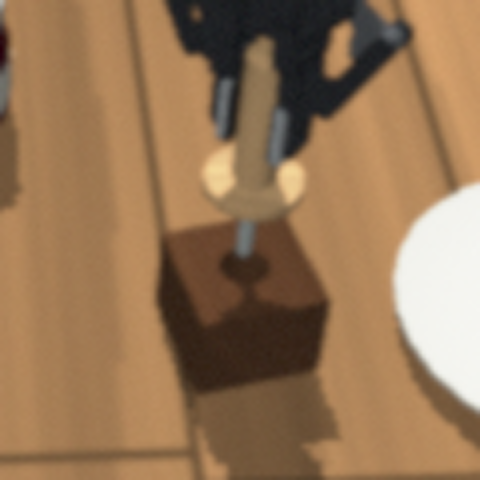

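The pin tip at crop (244,255) is over the hole at (245,265), so I'll lower it.

Emit:
step_arm(
  rows=[
    [[0,0.001,0,-0.015,0,0,0],[0,0,0,-0.015,0,0,0],[0,0,0,-0.012,0,0,0],[0,0,0,-0.008,0,0,0],[0,0,0,-0.004,0,0,0],[0,0,0,0,0,0,0],[0,0,0,0,0,0,0]],
  ],
)

```text
time: 10.53
ee_pos: [0.6367, 0.0969, 0.0912]
tool_rot: [[0.655, 0.755, 0.001], [0.755, -0.655, 0.0], [0.001, 0.001, -1.0]]
ft_force: [-0.1, 0.6, -0.8]
grip_width: 0.265
gripper_force: 49.2
```

Emit:
step_arm(
  rows=[
    [[0,0,0,-0.001,0,0,0],[0,0,0,-0.001,0,0,0],[0,0,0,0,0,0,0]],
  ],
)

```text
time: 10.78
ee_pos: [0.6366, 0.097, 0.0886]
tool_rot: [[0.655, 0.756, 0.001], [0.756, -0.655, 0.0], [0.0, 0.0, -1.0]]
ft_force: [0.1, -0.4, -1.1]
grip_width: 0.272
gripper_force: 49.2
```

Emit:
step_arm(
  rows=[
    [[0,0,0,-0.001,0,0,0],[0,0,0,-0.001,0,0,0],[0,0,0,0,0,0,0],[0,0,0,0,0,0,0]],
  ],
)

```text
time: 11.12
ee_pos: [0.6363, 0.097, 0.0862]
tool_rot: [[0.655, 0.756, -0.0], [0.756, -0.655, -0.0], [-0.0, -0.0, -1.0]]
ft_force: [-0.4, 0.3, -1.1]
grip_width: 0.273
gripper_force: 49.2
```

Emit:
step_arm(
  rows=[
    [[0,0,0,-0.001,0,0,0],[0,0,0,0,0,0,0],[0,0,0,0,0,0,0]],
  ],
)

```text
time: 11.37
ee_pos: [0.6364, 0.097, 0.086]
tool_rot: [[0.655, 0.756, 0.001], [0.756, -0.655, 0.0], [0.001, 0.0, -1.0]]
ft_force: [-4.0, 0.1, 7.7]
grip_width: 0.27
gripper_force: 50.0
```

The collar is seated: 7.7 N at the same height as when I gripped it. Next I release it gently.

Emit:
step_arm(
  rows=[
    [[0.32,0,0,0,0,0,0],[0.4,0,0,0,0,0,0],[0.5,0,0,0,0,0,0],[0.7,0,0,0,0,0,0],[1,0,0,0,0,0,0],[1,0,0,0,0,0,0],[1,0,0,0,0,0,0],[1,0,0,0,0,0,0],[1,0,0,0,0,0,0],[1,0,0,0,0,0,0]],
  ],
)

```text
time: 12.2
ee_pos: [0.6363, 0.097, 0.0853]
tool_rot: [[0.655, 0.756, -0.0], [0.756, -0.655, -0.0], [-0.0, -0.0, -1.0]]
ft_force: [-0.1, 0.3, 0.3]
grip_width: 1.001
gripper_force: 0.0
```

Emit:
step_arm(
  rows=[
    [[1,0,0,0.015,0,0,0],[1,0,0,0.02,0,0,0],[1,0,0,0.02,0,0,0],[1,0,0,0.02,0,0,0],[1,0,0,0.02,0,0,0],[1,0,0,0.02,0,0,0],[1,0,0,0.02,0,0,0],[1,0,0,0,0,0,0],[1,0,0,0,0,0,0]],
  ],
)

```text
time: 12.95
ee_pos: [0.6369, 0.097, 0.2212]
tool_rot: [[0.655, 0.756, 0.002], [0.756, -0.655, 0.0], [0.002, 0.001, -1.0]]
ft_force: [-0.3, 0.3, -1.1]
grip_width: 1.0
gripper_force: 0.0
```

```bash
python3 - <<'E'
from h import *
s=arm.read_state();print(s['time'],s['ee_pos'],s['ft_force'],s['grip_width'])
snap('side','s5')
E
```

```text
12.95 [0.63693506 0.09703609 0.22119278] [-0.3027007   0.34747514 -1.11400071] 0.9996679605508701
```

View pics/s5.png

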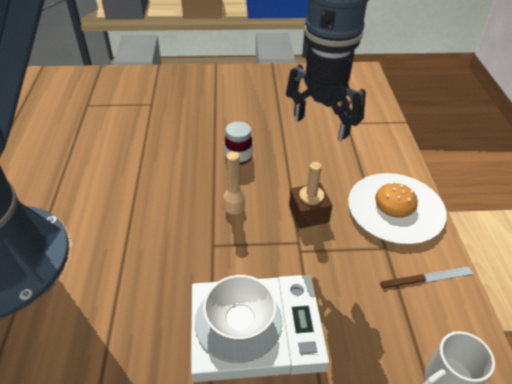

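The stick stands upright in its stand with its top at (315,167), the same pixel as at the start. The bowl, jar and muddler haven't moved, and the gripper is clear.

```bash
python3 -c "
from workcell import arm
print(arm.close_job())"
```

```text
the job is handed in; nothing more can be done
None
```

I pressed the zero button to its stop with the pin and held it for about a second (about 25 N at the wrist), then put the stick back upright in its stand and let go; the last picture shows the bowl, jar and muddler unmoved, and I handed the job in at about 13 s (no verdict came back).

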